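# Hold the ink mixer on its third speed

## Robot

A 7-joint arm with a two-finger parallel gripper is mounted at the origin on a cart in front of the work surface, level with it; the furniture and walls round the work are solid. World frame = base frame: x ahead of the robot, y to its left, z up, the work surface at z = 0. Lengths are in m, angles in rad, forces in N, time in s.
With the tool pointing down it reaches from about 0.4 to 0.85 m from the base axis. Payload 10.4 kg.
Tool frame: the origin (TCP) lies between the finger pads; the fingertips stand 14 mm ahead of it and the grasp point (between the pads) lies 5 mm behind it (r.finger_overhang is the z of the fingertips in the tool frame, in m); z points along the fingers, y is the line along which they close (so a half turn about z gives the same grasp; the last joint's range is limited). The gripper opens to 87 mm and grips with 3 to 60 N. Pads are 19 mm wide; open, the fingers measure 117 mm over their backs; the gripper's body (75 mm by 190 mm) begins 51 mm behind the grasp point.
Start: joints at [1.157, 0.332, -0.065, 1.46, 0.022, 1.35, -0.088], TCP at [0.238, -0.578, 0.237] pointing down, gripper open.
Joint ranges: [-2.6, 2.6], [-0.5, 2.12], [-1.47, 1.34], [0.16, 2.42], [-1.27, 4.41], [0.06, 2.06], [-2.6, 2.6]. Speed limits (rad/s): [2.22, 2.22, 2.79, 2.79, 3.14, 3.14, 3.14].

## Interface

Orientations are given as a unit quaternion [x, y, z, w].
In Python, from bench import r, optics gives the robot as it stands.
- The arm moves only by the shell command python3 -m pendant 'ROWS' [FORCE]. ROWS is JSON, a list of rows, each a list of 7 numbers: the closure, from -1 (fully open) to 1 (shut), then the shift along the tool's x, y, z scaled (see below), then the turn, a rotation vector about the tool's x, y, z scaled (see below). In form: [[grip, x, y, z, rx, ry, rz], ...]. A call has 1 to 8 rows; each row is the pose to reach, as a shift and turn from the pose commanded when the call began, along the tool's axes at that moment; what a row does not reach only later rows make up. The controller multiplies each number of a shift by 0.3 m and each number of a turn by 120 degrees. A row lasts 1/8 s, in which the tool goes at most 62.5 mm and 10.7 degrees, less where a joint would pass 70% of its speed; a pose out of reach is approached as far as the arm can. A call with a number of a shift or a turn outside -1 to 1 is refused whole. A call with a gripper value outside its range is refused whole. The fingers move at their own pace and stop on an object; FORCE is the grip in N (left out, the last holds). Time passes only in rows, so rows that repeat a pose let the fingers close. It gives the time, the measured TCP pose, the force, the opening and the grip force at its end, in the units of the state.
- r.read_state(): the state, without advancing time (a new reading comes with each control period).
- optics.camera(name): name is "side" or "top" or "wrist"; returns a dict with "pixels" (400x640x3 uint8, red, green, blue), "vfov" (degrees; the focal length in pixels is half the picture's height over the tangent of half this angle, whatever the lens; pixels are square), "cx", "cy" (the principal point, pixels), "rvec" (rotation vector, rad) and "tvec" (3), from world to camera coordinates, as OpenCV has them. Camera axes: x right, y down, z forward; pixel columns grow to the right and rows downward; lengths in m; the calibration is good to about 2 mm. A picture is of the moment at which its call begins. There is no depth.
- r.close_job(): hands the job in; it is judged then, once.
The state is a dict: "time": time; "joint_positions": joint angles; "joint_vel": joint speeds; "joint_torque": joint torques, N m; "ee_pos": TCP position; "eef_rot": TCP orientation; "ft_force": force on the tool from outside, world axes, zero at the start; "torque": the same for the moment, N m; "width": finger opening in m; "grip_force": force on a finger pad.
Only numpy, scipy, OpenCV 4.12 (cv2) and the standard library are available. Lean on these libraries where they do the work, as an engineer would, in place of code of your own. Each camera call takes 0.05 s, during which the arm holds its last target. There are 200 camera calls.

## Task

On the bench mixer, slide the low ink tin along the deck, without lifting it, from its parking ring onto the double ring in the middle, and let go of it; leave the tall can on its ring and everything else on the bench alone. Then take the spring-return speed knob, turn it clockwise past the first and second clicks to the third and no further, and hold it there: the program finishes while still holding the knob at the third click, because the knob springs back to off when let go.

Things in the scene. Friction and masses are not known exactly. Their poses are not given: they have to be found in the camera images.
- mixer: Bench mixer, fixed to the bench, turned up to 15 degrees. Origin on the bench under the centre of its deck; x points away from the robot, y left along the deck, z up. The deck is a level metal plate without rim, 114 mm (x) by 344 mm (y), top 30 mm above the bench. A console 40 mm high (112 by 110 mm) adjoins it on the robot's side and carries the speed knob, axis upright at x = -110 mm, y = 0.
- mixing_mark (a point): Centre of the double ring (the mixing place, radii 38 and 44 mm) in the middle of the deck, on its top surface, 30 mm above the bench; axes as the mixer's. The two parking rings (single, radius 38 mm) are centred 115 mm to either side of it along y.
- ink_tin: The low ink tin: round, closed, 69 mm in diameter and 50 mm high, about 0.3 kg, upright and loose on one of the two parking rings (either one, up to 8 mm off its centre). Origin at the centre of its underside, z up.
- tall_can: The tall can: round, 58 mm in diameter and 88 mm high, loose on the other parking ring; it stays there. Origin at the centre of its underside.
- speed_knob (a joint): Knob turn in rad: 0 off, grows clockwise from above, at most 2.09. Clicks every 24 degrees: first 0.419, second 0.838, third 1.257, fourth 1.676, fifth 2.094. A return spring (0.06 N m at off, 0.10 at the third click) pulls it to off; the clicks add or take about 0.04 N m (0.14 N m at most in all) and do not hold it: let go, it springs back to off.
- knob_grip (a point): Grip point on the knob's upright bar, on the axis, 77 mm above the bench. Bar 44 mm long (x), 14 mm thick (y: pinch here), 36 mm high, top 13 mm above this point; below it a disc 52 mm across, 8 mm thick, top 54 mm above the bench. x lies along the mixer's at off and turns with it. A pale line on the bar points at six marks round it: a short one at off (robot's side), then one for each click.
- masking_tape: Roll of masking tape, 104 mm across and 25 mm high, lying to the left of the mixer; a bystander.
- screwdriver: Screwdriver, 196 mm long, lying behind the mixer; a bystander.
- linen_tester: Small folding magnifier on its stand, 30 by 32 mm and 38 mm high, standing to the left of the mixer; a bystander.
Not all that is in view belongs to the job. Leave any brown or orange look-alike of the ink_tin alone.

How it is judged:
By the outcome, as a careful person would: the job done as asked, in the order asked, and still so for the second after the job is handed in, while the arm keeps its last pose, push and grip.
It also fails if it takes over 45 s, if anything falls off the work surface, if the arm or the gripper's body presses on something with over 40 N, if the wrist force passes 120 N, or if a joint passes its speed limit or range.

## Working session

There is one attempt and no reset: what is moved stays moved. The work goes in short steps, Python scripts to look and compute and a shell command to move; the robot and the scene stay as the last step left them, time stands still between calls to the robot, and variables do not carry over. Pictures are saved under pics/ and viewed, at most 10 in all, crops included, and the job is handed in when it is done.

```bash
mkdir -p pics; ls
cat > h.py <<'E'
import numpy as np, cv2
from bench import r, optics
def ray(c,u,v):
    f=200/np.tan(np.radians(c["vfov"])/2)
    R=cv2.Rodrigues(np.array(c["rvec"],float))[0]; t=np.array(c["tvec"],float)
    d=R.T@np.array([(u-c["cx"])/f,(v-c["cy"])/f,1]); return -R.T@t,d
def onplane(c,u,v,z):
    o,d=ray(c,u,v); return o+d*(z-o[2])/d[2]
def proj(c,p):
    f=200/np.tan(np.radians(c["vfov"])/2)
    q=cv2.Rodrigues(np.array(c["rvec"],float))[0]@np.array(p,float)+np.array(c["tvec"],float)
    return np.array([q[0]/q[2]*f+c["cx"],q[1]/q[2]*f+c["cy"]])
def save(c,n): cv2.imwrite("pics/"+n,c["pixels"][:,:,::-1])
E
python3 - <<'E'
from h import *
for n in("top","side"):
    c=optics.camera(n); save(c,n+"0.png"); print(n,c["vfov"],c["cx"],c["cy"],ray(c,c["cx"],c["cy"]))
print(r.read_state())
E
```

```text
pics
top 53.53970396383015 318.18591659316 202.5094808304343 (array([0.36535477, 0.14260954, 1.08056305]), array([ 0.18988161,  0.01887656, -0.98162551]))
side 46.6662230118872 324.55476495480053 200.5411673032487 (array([0.56305919, 0.93123148, 0.72543952]), array([-0.00934079, -0.76647778, -0.6422029 ]))
{'time': 0.1, 'joint_positions': array([ 1.15738777,  0.33281811, -0.06467417,  1.46084918,  0.02158427,
        1.34991822, -0.08852037]), 'joint_vel': array([ 0.00071546, -0.00143484,  0.00137331, -0.00215477, -0.00115636,
        0.00060307,  0.00025205]), 'joint_torque': array([ 1.67026676e-03, -6.24547148e+01,  2.46518792e-02, -3.90716851e+01,
       -6.15976355e-02,  3.66859278e-02,  5.51750713e-05]), 'ee_pos': array([ 0.23794607, -0.57757365,  0.23583143]), 'eef_rot': array([ 9.80971883e-01,  1.94148769e-01, -1.51510393e-04, -6.31221514e-04]), 'ft_force': array([-0.94421305, -0.24179447,  0.05731103]), 'torque': array([-0.04385999, -0.02301001,  0.00252179]), 'grip_force': 0.0, 'width': 0.08693531574468254}
```

View pics/top0.png

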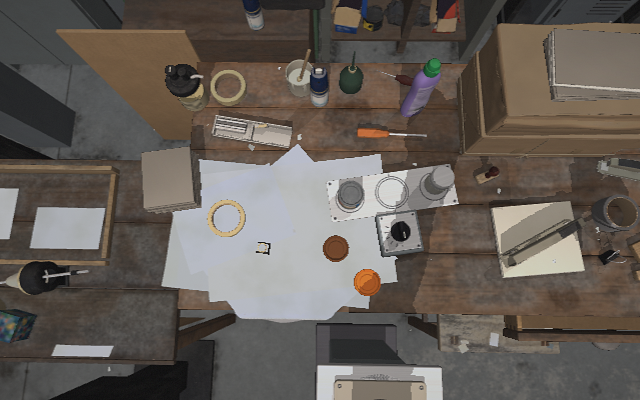

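View pics/side0.png

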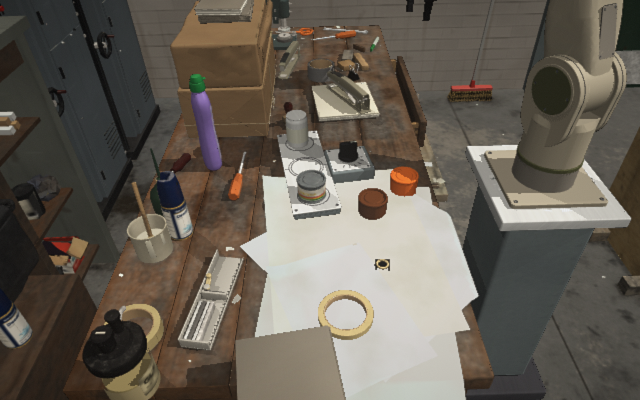

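Top: grey tin on the deck's left ring (350,195), tall can on the right ring (437,182), double ring (391,192), knob (401,231). Candidates for the tin: grey (350,195), brown (336,248) and orange (367,282). The grey one fits because it is low and stands on a parking ring; the other two lie loose on the paper. I'll confirm it in an enlarged crop.

Run:
```python
from h import *
c=optics.camera("top"); s=optics.camera("side")
a=cv2.resize(c["pixels"][155:260,320:465],None,fx=5,fy=5,interpolation=cv2.INTER_CUBIC)
cv2.imwrite("pics/topc.png",a[:,:,::-1])
a=cv2.resize(s["pixels"][100:225,270:420],None,fx=4.5,fy=4.5,interpolation=cv2.INTER_CUBIC)
cv2.imwrite("pics/sidec.png",a[:,:,::-1])
```

```text
(no output)
```

View pics/topc.png

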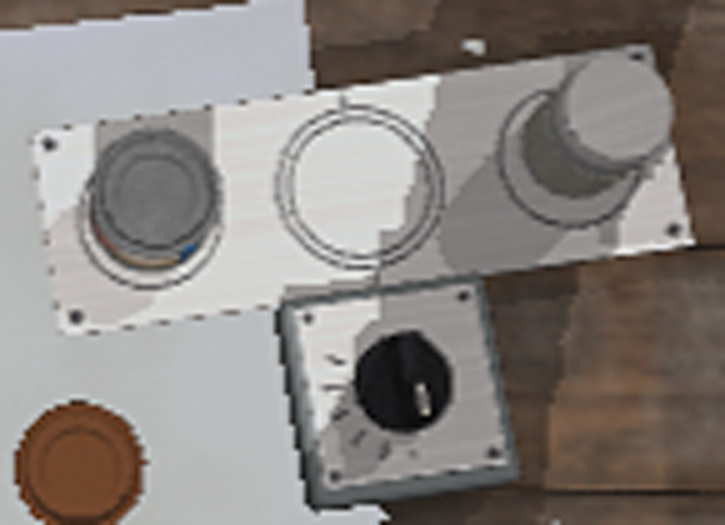

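View pics/sidec.png

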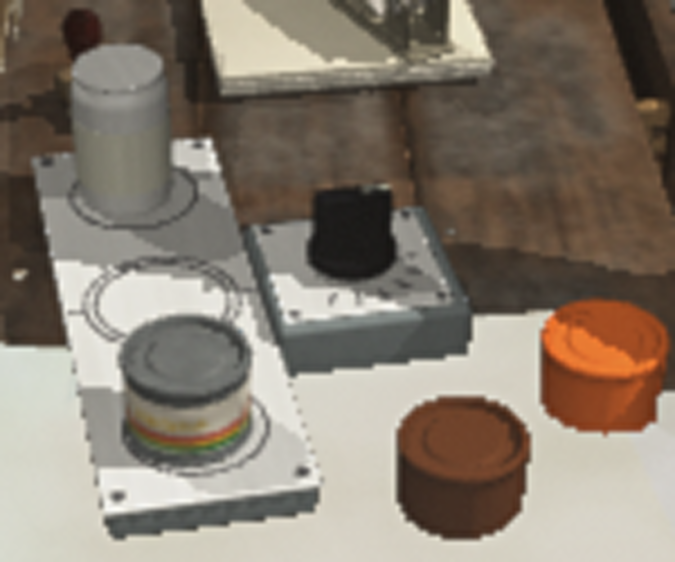

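The crops confirm it: the grey labelled tin stands on the left ring (crop 155,185). The double ring is at crop (360,187) and the can top at (613,108). Deck corners in the crop are (37,133), (652,45), (692,243), (80,333). The knob is at about (405,380).

Run:
```python
from h import *
c=optics.camera("top"); s=optics.camera("side")
T=lambda u,v,z: onplane(c,320+(u+.5)/5-.5,155+(v+.5)/5-.5,z)
S=lambda u,v,z: onplane(s,270+(u+.5)/4.5-.5,100+(v+.5)/4.5-.5,z)
P=np.array([T(*p,.03) for p in[(37,133),(652,45),(692,243),(80,333)]])
print(P, P.mean(0)); M=np.array([[.057,.172],[.057,-.172],[-.057,-.172],[-.057,.172]])
Q=P[:,:2]; ctr=Q.mean(0); A=Q-ctr
yaw=np.arctan2((M[:,0]*A[:,1]-M[:,1]*A[:,0]).sum(),(M*A).sum()); R=np.array([[np.cos(yaw),-np.sin(yaw)],[np.sin(yaw),np.cos(yaw)]])
print("yaw",np.degrees(yaw),"ctr",ctr,"res",A-M@R.T)
print("ring top",T(360,187,.03),"side",S(162,300,.03))
print("tin top",T(155,185,.08),"side",S(187,358,.08), "can",T(613,108,.118),S(118,70,.118))
print("tin nominal",ctr+R@[0,.115],"can nom",ctr+R@[0,-.115],"knob nom",ctr+R@[-.110,0],"knob top",T(405,380,.07))
# edge-based tin/top ring check, ring ellipse fit
st=r.read_state(); from scipy.spatial.transform import Rotation as Ro
print(Ro.from_quat(st["eef_rot"]).as_matrix().round(3))
for n,p in(("brown",T(80,462,.05)),("tapeL",onplane(c,227,218,.025)),("tester",onplane(c,263,248,.03)),("orange",onplane(c,367,282,.05))): print(n,p)
```

```text
[[ 0.62808278  0.1397716   0.03      ]
 [ 0.6819768  -0.19611844  0.03      ]
 [ 0.5718383  -0.21238648  0.03      ]
 [ 0.51832588  0.11540218  0.03      ]] [ 0.60005594 -0.03833278  0.03      ]
yaw 9.319592890471338 ctr [ 0.60005594 -0.03833278] res [[-0.00036688 -0.00085594]
 [-0.00218066  0.00271336]
 [ 0.00017608  0.00490663]
 [ 0.00237146 -0.00676405]]
ring top [ 0.60025514 -0.03531286  0.03      ] side [ 0.59805538 -0.03764458  0.03      ]
tin top [0.58872989 0.07865715 0.08      ] side [0.58246698 0.08318623 0.08      ] can [ 0.62258875 -0.14690483  0.118     ] [ 0.62067461 -0.14511362  0.118     ]
tin nominal [0.58143269 0.07514926] can nom [ 0.61867919 -0.15181483] knob nom [ 0.4915079  -0.05614632] knob top [ 0.49068495 -0.04960315  0.07      ]
[[ 0.925  0.381 -0.   ]
 [ 0.381 -0.925  0.   ]
 [ 0.    -0.    -1.   ]]
brown [0.4479675  0.11534806 0.05      ]
tapeL [0.5235258  0.40858681 0.025     ]
tester [0.44394488 0.30681329 0.03      ]
orange [0.36043746 0.0347619  0.05      ]
```

```bash
cat >> h.py <<'E'
from scipy.spatial.transform import Rotation as Ro
def plan(p,yawy):
    """scaled shift and turn to TCP p, tool down, tool y at yawy deg"""
    st=r.read_state(); R=Ro.from_quat(st["eef_rot"])
    a=np.radians(yawy); y=np.array([np.cos(a),np.sin(a),0]); z=np.array([0,0,-1.]); x=np.cross(y,z)
    G=Ro.from_matrix(np.c_[x,y,z]); d=R.inv().apply(np.array(p)-st["ee_pos"])
    print("shift",(d/.3).round(4),"turn",(np.degrees((R.inv()*G).as_rotvec())/120).round(4))
E
python3 - <<'E'
from h import *
plan([.42,-.24,.22],-28); plan([.587,.08,.2],9.3)
E
```

```text
shift [ 0.9896 -0.81    0.0547] turn [-2.0e-04 -1.0e-04 -3.3e-01]
shift [ 1.9107 -1.5841  0.1216] turn [-1.000e-04 -1.000e-04 -6.409e-01]
```

```bash
python3 -m pendant '[[-1,0.15,-0.12,0,0,0,-0.05],[-1,0.3,-0.24,0.02,0,0,-0.1],[-1,0.45,-0.37,0.03,0,0,-0.15],[-1,0.6,-0.49,0.04,0,0,-0.2],[-1,0.74,-0.61,0.05,0,0,-0.25],[-1,0.88,-0.72,0.05,0,0,-0.3],[-1,0.99,-0.81,0.05,0,0,-0.33],[-1,0.99,-0.81,0.05,0,0,-0.33]]'
python3 - <<'E'
from h import *
plan([.587,.08,.2],9.3)
E
```

```text
time: 1.3
ee_pos: [0.4218, -0.2369, 0.2219]
eef_rot: [0.856, 0.518, 0.0, 0.0]
ft_force: [0.2, -0.1, 0.4]
width: 0.0871
grip_force: 0.0
shift [ 1.1911 -0.0021  0.0735] turn [ 4.000e-04 -1.000e-04 -3.078e-01]
```

```bash
python3 -m pendant '[[-1,0.15,0,0.01,0,0,-0.05],[-1,0.3,0,0.02,0,0,-0.1],[-1,0.45,0,0.03,0,0,-0.15],[-1,0.6,0,0.04,0,0,-0.2],[-1,0.75,0,0.05,0,0,-0.25],[-1,0.88,0,0.06,0,0,-0.3],[-1,0.96,0,0.07,0,0,-0.308],[-1,1,0,0.07,0,0,-0.308]]'
python3 - <<'E'
from h import *
plan([.587,.08,.2],9.3)
c=optics.camera("wrist"); save(c,"w0.png")
print(ray(c,c["cx"],c["cy"]),proj(c,[.587,.08,.08]),proj(c,[.6,-.037,.03]))
E
```

```text
time: 2.3
ee_pos: [0.5613, 0.025, 0.2001]
eef_rot: [0.65, 0.76, -0.0, -0.0]
ft_force: [0.4, -0.6, -0.2]
width: 0.0874
grip_force: 0.0
shift [0.1677 0.1133 0.0004] turn [-0.0003 -0.0001 -0.003 ]
(array([0.55035285, 0.09500621, 0.3479033 ]), array([ 0.03992567, -0.25873238, -0.96512357])) [355.66352362 145.09676169] [342.64319748 241.72874467]
```

View pics/w0.png

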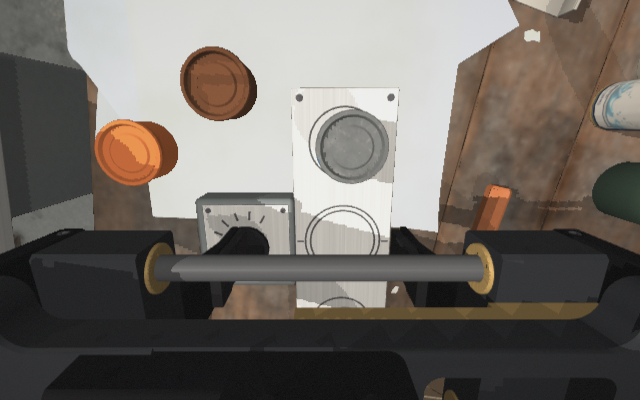

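Wrist view: tin top centre at about (352,146), double ring at about (345,241), deck's far screws at (299,97) and (391,97), console corner screws at (207,210) and (283,209).

Run:
```python
from h import *
c=optics.camera("wrist")
print("tin",onplane(c,352.5,146.5,.08),"ring",onplane(c,345,241,.03))
a=onplane(c,299,97,.03);b=onplane(c,391,97,.03);e=b-a
print("screws",a,b,"yaw",np.degrees(np.arctan2(e[1],e[0])))
a=onplane(c,207,210,.04);b=onplane(c,283,209,.04);e=b-a;print(np.degrees(np.arctan2(e[1],e[0])))
g=cv2.cvtColor(c["pixels"],cv2.COLOR_RGB2GRAY)
h=cv2.HoughCircles(cv2.resize(g[90:205,290:410],None,fx=4,fy=4,interpolation=cv2.INTER_CUBIC),cv2.HOUGH_GRADIENT,1.5,100,param1=100,param2=40,minRadius=120,maxRadius=170)
print(h/4+np.array([290,90,0]) if h is not None else None)
plan([.5875,.0795,.2],9.3)
```

```text
tin [0.58473534 0.079307   0.08      ] ring [ 0.60305506 -0.03466503  0.03      ]
screws [0.52624441 0.11771178 0.03      ] [0.62137623 0.13275165 0.03      ] yaw 8.983823953408216
9.777915736487644
[[[352.0625 147.9375  37.3125]]]
shift [0.166  0.1147 0.0016] turn [-0.     -0.0001 -0.003 ]
```

```bash
python3 -m pendant '[[-1,0.1,0.06,0,0,0,-0.003],[-1,0.167,0.108,0,0,0,-0.003],[-1,0.167,0.108,0,0,0,-0.003],[-1,0.167,0.108,0.15,0,0,-0.003],[-1,0.167,0.108,0.28,0,0,-0.003],[-1,0.167,0.108,0.38,0,0,-0.003],[-1,0.167,0.108,0.46,0,0,-0.003],[-1,0.167,0.108,0.467,0,0,-0.003]]'
python3 - <<'E'
from h import *
plan([.5855,.0795,.06],9.3)
E
```

```text
time: 3.4
ee_pos: [0.5841, 0.0768, 0.059]
eef_rot: [0.648, 0.761, -0.002, -0.001]
ft_force: [-0.4, -0.2, 0.5]
width: 0.0872
grip_force: 0.0
shift [ 0.008   0.0062 -0.0032] turn [-0.0015  0.0005 -0.001 ]
```

```bash
python3 -m pendant '[[-1,0.008,0.006,0,0,0,0],[-0.8,0.008,0.006,0,0,0,0],[-0.7,0.008,0.006,0,0,0,0],[-0.6,0.008,0.006,0,0,0,0],[-0.5,0.008,0.006,0,0,0,0],[-0.5,0.008,0.006,0,0,0,0],[-0.5,0.008,0.006,0,0,0,0]]' 10
python3 - <<'E'
from h import *
# tin centre after gripping: between pads across tool y; keep current estimate along x
st=r.read_state(); print(st["ee_pos"],st["width"],st["ft_force"])
plan([.600,-.036,.0595],9.3)
E
```

```text
time: 4.28
ee_pos: [0.5859, 0.0819, 0.0604]
eef_rot: [0.647, 0.762, -0.001, -0.0]
ft_force: [-4.9, -1.4, 4.7]
width: 0.0655
grip_force: 4.4
[0.58594821 0.08189871 0.06036218] 0.06545330345014569 [-4.93119556 -1.40197122  4.65953772]
shift [-0.3954 -0.0174  0.003 ] turn [-0.0007  0.0001  0.0001]
```

Run:
```python
from h import *
c=optics.camera("wrist"); save(c,"w1.png"); s=optics.camera("side")
a=cv2.resize(s["pixels"][90:225,260:420],None,fx=4,fy=4,interpolation=cv2.INTER_CUBIC)
b=np.zeros((600,800,3),np.uint8); b[:540,:640]=a; cv2.imwrite("pics/s1.png",a[:,:,::-1])
```

```text
(no output)
```

View pics/w1.png

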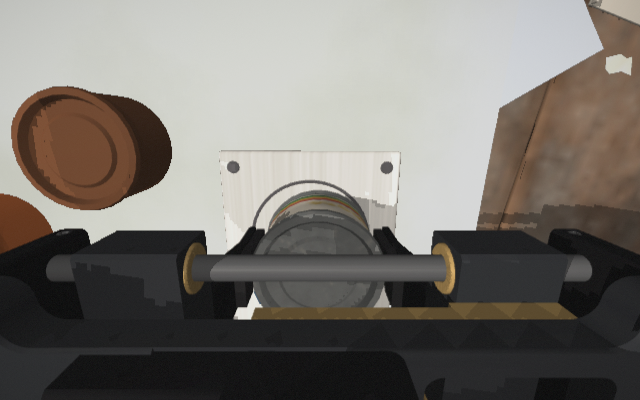

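Wrist view: tin held between the fingers. Its top edge spans columns 252–388 with its upper rim at row 215, so the centre is near (320,283).

Run:
```python
from h import *
c=optics.camera("wrist"); st=r.read_state()
print("tin",onplane(c,320,283,.08),"rim",onplane(c,320,215,.08),st["ee_pos"],st["width"],st["grip_force"],st["ft_force"])
p=st["ee_pos"].copy();p[2]=.08;print(proj(c,p))
```

```text
tin [0.58784823 0.07488467 0.08      ] rim [0.58197557 0.11030125 0.08      ] [0.58596344 0.08184689 0.06036223] 0.06525569712404661 5.497612418675999 [-4.96416621 -0.61136952  4.54810499]
[318.54613508 270.12668775]
```

```bash
python3 -m pendant '[[-0.5,-0.03,0,0.002,0,0,0],[-0.5,-0.08,0,0.002,0,0,0],[-0.5,-0.13,-0.01,0.002,0,0,0],[-0.5,-0.18,-0.01,0.002,0,0,0],[-0.5,-0.23,-0.01,0.002,0,0,0],[-0.5,-0.28,-0.01,0.002,0,0,0],[-0.5,-0.33,-0.017,0.002,0,0,0],[-0.5,-0.36,-0.017,0.002,0,0,0]]'
python3 -m pendant '[[-0.5,-0.015,0,0,0,0,0],[-0.5,-0.015,0,0,0,0,0],[-0.5,-0.015,0,0,0,0,0]]'
python3 - <<'E'
from h import *
print(r.read_state()["ee_pos"])
c=optics.camera("wrist"); t=optics.camera("top"); s=optics.camera("side")
w=c["pixels"][150:400,150:470]; a=cv2.resize(t["pixels"][150:250,320:460],None,fx=2.86,fy=2.86,interpolation=cv2.INTER_CUBIC)
b=cv2.resize(s["pixels"][90:225,260:420],None,fx=2.5,fy=2.5,interpolation=cv2.INTER_CUBIC)
im=np.zeros((600,800,3),np.uint8); im[:250,:320]=w; im[:286,400:800]=a[:286,:400]; im[260:597,:400]=b[:337,:400]
cv2.imwrite("pics/m2.png",im[:,:,::-1])
E
```

```text
time: 5.42
ee_pos: [0.5992, -0.0264, 0.0601]
eef_rot: [0.648, 0.762, 0.0, 0.0]
ft_force: [0.8, 5.3, 5.1]
width: 0.0654
grip_force: 5.9
time: 5.8
ee_pos: [0.6001, -0.0308, 0.0601]
eef_rot: [0.648, 0.762, -0.0, 0.0]
ft_force: [0.4, 2.1, 6.3]
width: 0.0655
grip_force: 5.9
[ 0.60005421 -0.03078213  0.06009548]
```

View pics/m2.png

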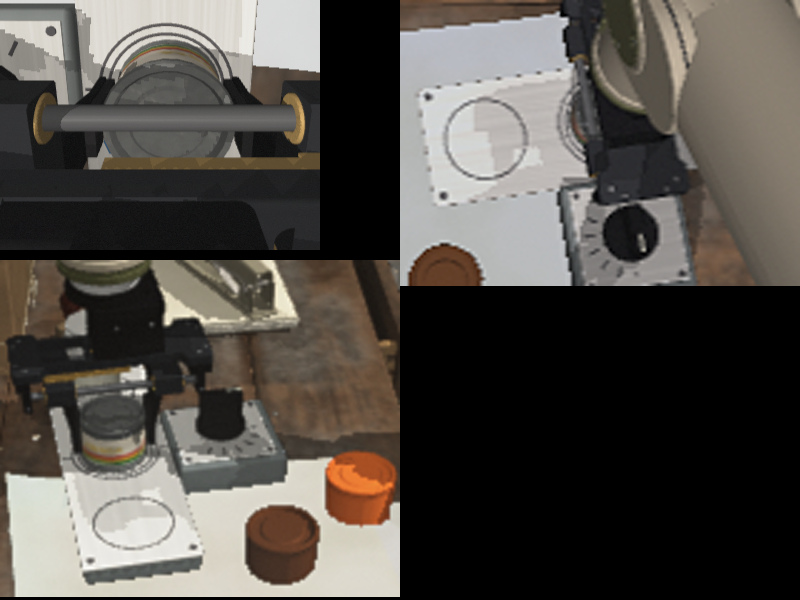

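The mosaic shows the tin inside the double ring: in the wrist crop the ring fronts are at rows 24 and 32 and the tin base at about 39. That is centred to within 1–2 mm, so I'll release and rise.

```bash
python3 -m pendant '[[-0.7,0,0,0,0,0,0],[-0.85,0,0,0,0,0,0],[-0.85,0,0,0,0,0,0],[-0.85,0,0,-0.06,0,0,0],[-0.85,0,0,-0.15,0,0,0],[-0.85,0,0,-0.3,0,0,0],[-0.85,0,0,-0.45,0,0,0],[-0.85,0,0,-0.5,0,0,0]]'
python3 - <<'E'
from h import *
plan([.4915,-.0535,.2],99.3); plan([.4915,-.0535,.2],9.3)
print(r.read_state()["joint_positions"])
E
```

```text
time: 6.95
ee_pos: [0.601, -0.0295, 0.2142]
eef_rot: [0.647, 0.762, 0.001, 0.002]
ft_force: [0.9, 0.1, -0.4]
width: 0.0807
grip_force: 0.0
shift [-0.0196 -0.3734  0.0455] turn [ 0.0014  0.0025 -0.7498]
shift [-0.0196 -0.3734  0.0455] turn [0.0024 0.0007 0.0002]
[ 0.49156393  0.36122292 -0.65353265  1.53437235  0.22519596  1.3168492
 -0.02360941]
```

```bash
python3 -m pendant '[[-0.85,0,-0.05,0,0,0,-0.08],[-0.85,0,-0.11,0,0,0,-0.16],[-0.85,0,-0.17,0,0,0,-0.24],[-0.85,-0.01,-0.23,0,0,0,-0.32],[-0.85,-0.02,-0.29,0,0,0,-0.4],[-0.85,-0.02,-0.34,0,0,0,-0.48],[-0.85,-0.02,-0.373,0,0,0,-0.56],[-0.85,-0.02,-0.373,0,0,0,-0.64]]'
python3 -m pendant '[[-0.85,0,0,0,0,0,-0.08],[-0.85,0,0,0,0,0,-0.11],[-0.85,0,0,0,0,0,-0.11]]'
python3 - <<'E'
from h import *
plan([.4915,-.0535,.2],99.3); print(r.read_state()["joint_positions"])
c=optics.camera("wrist"); t=optics.camera("top")
cv2.imwrite("pics/w3.png",cv2.vconcat([c["pixels"][:,:,::-1],cv2.resize(t["pixels"][160:210,320:480,::-1],(640,200))]))
print(proj(c,[.4915,-.0535,.09]),proj(c,[.6,-.036,.03]))
E
```

```text
time: 7.95
ee_pos: [0.4895, -0.0542, 0.2101]
eef_rot: [0.031, 1.0, -0.001, -0.0]
ft_force: [0.5, -0.7, -0.4]
width: 0.0805
grip_force: 0.0
time: 8.32
ee_pos: [0.4901, -0.0539, 0.2099]
eef_rot: [-0.081, 0.997, -0.0, -0.0]
ft_force: [0.4, 0.5, 0.5]
width: 0.0804
grip_force: 0.0
shift [-0.0047  0.0005  0.0331] turn [-0.0001 -0.0001 -0.0001]
[ 0.82600462  0.1344807  -0.85919988  1.80092725  0.10727214  1.25449133
  1.67067551]
[319.40361366 200.16498119] [318.98996049 271.31525682]
```

View pics/w3.png

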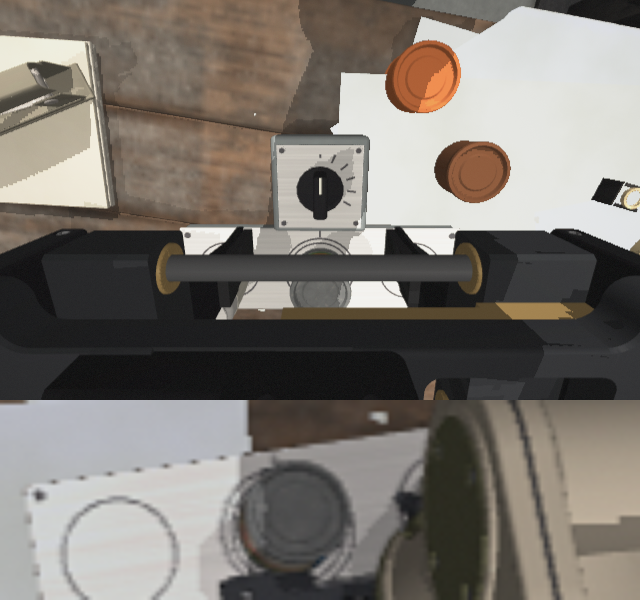

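Wrist view: knob bar centred at about (320,195), upright in the picture, so the tool is aligned with it. The pale line sits at off. The tin is inside the double ring at (319,~280).

Run:
```python
from h import *
c=optics.camera("wrist"); print("knob",onplane(c,320,195,.09),"disc",onplane(c,320,188.5,.054))
a,b,d,e=[onplane(c,*p,.04) for p in((281,151),(359,150),(284,222),(356,222))]
m=(a+b+d+e)/4;print("console screws mid",m, np.degrees(np.arctan2(*(a-b)[:2])))
print("tin",onplane(c,319.5,278,.08),"tin right/left",onplane(c,289,278,.08),onplane(c,351,278,.08))
plan([.490,-.0535,.0725],99.3)
```

```text
knob [ 0.48641445 -0.05376247  0.09      ] disc [ 0.48820509 -0.05330082  0.054     ]
console screws mid [ 0.49014994 -0.05292725  0.04      ] 170.0244902575488
tin [ 0.58043608 -0.03883116  0.08      ] tin right/left [ 0.58574537 -0.07141779  0.08      ] [ 0.57495296 -0.0051777   0.08      ]
shift [4.000e-04 1.500e-03 4.579e-01] turn [-0.0001 -0.0001 -0.0006]
```

```bash
python3 -m pendant '[[-0.85,0,0.001,0.12,0,0,0],[-0.7,0,0.001,0.24,0,0,0],[-0.5,0,0.001,0.34,0,0,0],[-0.3,0,0.001,0.42,0,0,0],[-0.1,0,0.001,0.457,0,0,0],[0.1,0,0.001,0.457,0,0,0],[0.3,0,0.001,0.457,0,0,0],[0.5,0,0.001,0.457,0,0,0]]' 10
python3 -m pendant '[[1,0,0,0,0,0,0],[1,0,0,0,0,0,0],[1,0,0,0,0,0,0],[1,0,0,0,0,0,0]]' 45
python3 - <<'E'
from h import *
st=r.read_state(); print(st["torque"],st["width"]); plan([.49,-.0535,.0725],99.3)
E
```

```text
time: 9.48
ee_pos: [0.4909, -0.0537, 0.0736]
eef_rot: [-0.081, 0.997, -0.0, 0.001]
ft_force: [0.1, 0.9, 0.1]
width: 0.0279
grip_force: 0.0
time: 9.98
ee_pos: [0.4904, -0.0528, 0.0731]
eef_rot: [-0.081, 0.997, 0.0, 0.0]
ft_force: [-2.2, 4.5, 5.5]
width: 0.0138
grip_force: 45.0
[ 1.06762442  0.45852847 -0.13184372] 0.013803594075786081
shift [ 0.0017 -0.0022  0.002 ] turn [0.0003 0.0001 0.0003]
```

```bash
python3 -m pendant '[[1,0,0,0,0,0,0.07],[1,0,0,0,0,0,0.14],[1,0,0,0,0,0,0.21],[1,0,0,0,0,0,0.28],[1,0,0,0,0,0,0.35],[1,0,0,0,0,0,0.42],[1,0,0,0,0,0,0.49],[1,0,0,0,0,0,0.55]]' 50
python3 -m pendant '[[1,0,0,0,0,0,0.03],[1,0,0,0,0,0,0.05],[1,0,0,0,0,0,0.05],[1,0,0,0,0,0,0.05]]'
python3 - <<'E'
from h import *
st=r.read_state(); print(st["torque"],st["ee_pos"],st["joint_positions"]); x=Ro.from_quat(st["eef_rot"]).as_matrix()[:,1]; print("yaw y",np.degrees(np.arctan2(x[1],x[0])))
im=np.zeros((600,800,3),np.uint8)
for n,b,k,o in(("side",(100,215,275,385),3.4,(0,0)),("top",(160,260,320,460),2.8,(0,400)),("wrist",(100,310,190,450),1.4,(300,400))):
    c=optics.camera(n); a=cv2.resize(c["pixels"][b[0]:b[1],b[2]:b[3]],None,fx=k,fy=k,interpolation=cv2.INTER_CUBIC)
    a=a[:600-o[0],:800-o[1]]; im[o[0]:o[0]+a.shape[0],o[1]:o[1]+a.shape[1]]=a
cv2.imwrite("pics/m4.png",im[:,:,::-1])
E
```

```text
time: 10.98
ee_pos: [0.4904, -0.0528, 0.0731]
eef_rot: [0.476, 0.879, 0.0, -0.0]
ft_force: [-3.1, 5.2, 5.4]
width: 0.0133
grip_force: 50.0
time: 11.48
ee_pos: [0.4904, -0.0528, 0.0731]
eef_rot: [0.52, 0.854, 0.0, -0.0]
ft_force: [-1.6, 5.0, 4.8]
width: 0.0136
grip_force: 50.0
[0.99962859 0.39872257 0.04767412] [ 0.49042108 -0.05277017  0.07309063] [ 0.57776862  0.27014152 -0.62205499  1.95593129  0.188698    0.97246019
  0.34358995]
yaw y 27.36515858198901
```

View pics/m4.png

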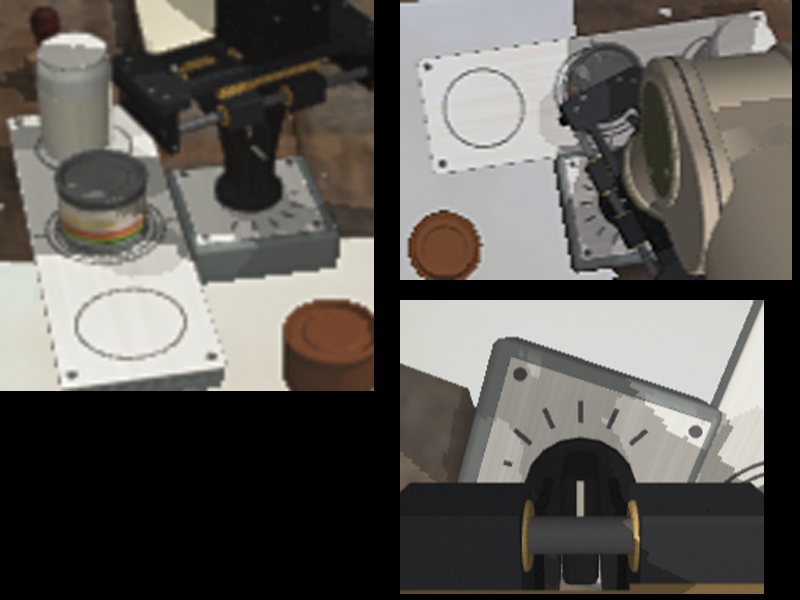

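Mosaic: in the wrist crop the pale line (580,500) points straight at the third long mark (580,410), with two marks on each side of it (short mark first, then 1, 2, 3). The tin stands in the double ring and the can on its own ring. I'll use one enlarged crop to check how well the tin is centred.

Run:
```python
from h import *
s=optics.camera("side")
a=cv2.resize(s["pixels"][135:185,280:335],None,fx=12,fy=12,interpolation=cv2.INTER_CUBIC)
cv2.imwrite("pics/s5.png",a[:,:,::-1])
```

```text
(no output)
```

View pics/s5.png

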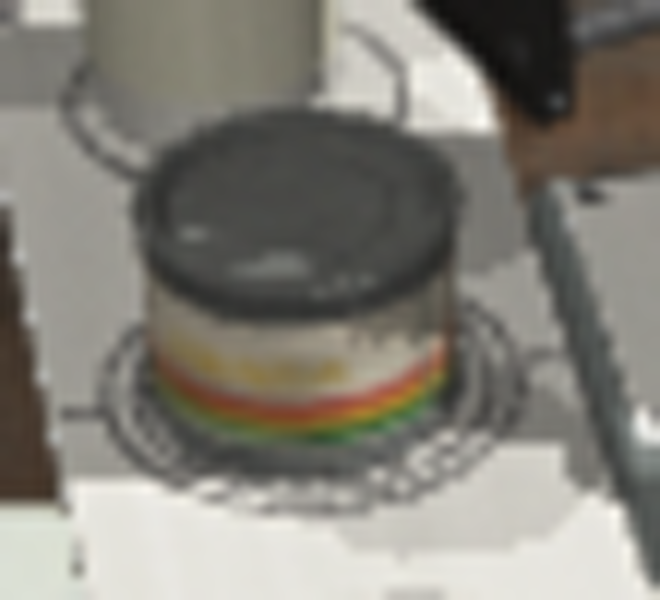

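The tin base spans about 150–457, bottom row 475. The rings span 100–522, bottom rows 492 and 508. The tin is therefore centred to within 2 mm, flat and free.

```bash
python3 -c "
from bench import r
print(r.close_job())"
```

```text
the job is handed in; nothing more can be done
None
```

The low ink tin was slid onto the double ring and released, centred to about 2 mm, and the job was handed in at about 12 s with the gripper still holding the knob at the third click; the judge's result was not shown.

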